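# Draw the brush case's sash down with the hook pole

### The arm

A 6-joint arm with a two-finger parallel gripper is mounted at the origin on the work surface. World frame = base frame: x ahead of the robot, y to its left, z up, the work surface at z = 0. Lengths are in mm, angles in rad, forces in N, time in s.
With the tool pointing down it reaches from about 250 to 800 mm from the base axis. Payload 3.9 kg.
Tool frame: the origin (TCP) lies midway between the tips of the shut fingers; the grasp point (between the pads) lies ctrl.hold_point_z behind it (ctrl.hold_point_z is the distance from the TCP to the grasp point, in mm); z points along the fingers, y is the line along which they close (so a half turn about z gives the same grasp; the last joint's range is limited). The gripper opens to 85 mm and grips with 20 to 120 N. Pads are 22 mm wide; open, the fingers measure 114 mm over their backs; the gripper's body (76 mm by 85 mm) begins 54 mm behind the grasp point. The pads swing forward as they close: fully open they stand 13 mm farther back than shut.
Start: joints at [0, 0.26, -0.138, 1.173, 0, 1.571], TCP at [524.991, -0, 231.304] pointing down, gripper open.
Joint ranges: [-2.78, 2.78], [-0.83, 1.72], [-1.28, 1.37], [-1.9, 2.12], [-1.57, 1.48], [-3.14, 3.14]. Speed limits (rad/s): [2.57, 2.57, 3.14, 3.14, 3.14, 3.14].

### API

Orientations are given as a unit quaternion [x, y, z, w].
In Python, from bench import ctrl gives the robot as it stands.
- The arm moves only by the shell command python3 -m jog 'ROWS' [OPENING] [FORCE]. ROWS is text: rows parted by semicolons, each of 4 numbers parted by spaces: the shift along the world's x, y, z in mm, then the turn about the world's z in degrees. In form: tx ty tz twist; .... A call has 1 to 8 rows; each row shifts and turns the commanded pose from where the row before left it; what a row does not reach is not made up. A row lasts 1/8 s, in which the tool goes at most 62.5 mm and 10.7 degrees, less where a joint would pass 70% of its speed; a pose out of reach is approached as far as the arm can. A call with a gripper value outside its range is refused whole. OPENING is the finger opening in mm, from 0 to 85.4, set as the call begins (- or left out, the last holds). The fingers move at their own pace and stop on an object; FORCE is the grip in N (left out, the last holds). Time passes only in rows, so rows that do not move let the fingers close. It gives the time, the measured TCP pose, the force, the opening and the grip force at its end, in the units of the state.
- ctrl.sense(): the state, without advancing time (a new reading comes with each control period).
- ctrl.camera(name): name is "scene" or "side" or "wrist"; returns a dict with "image" (420x560x3 uint8, red, green, blue), "vertical_fov" (degrees; the focal length in pixels is half the picture's height over the tangent of half this angle, whatever the lens; pixels are square), "cx", "cy" (the principal point, pixels), "rvec" (rotation vector, rad) and "tvec" (3), from world to camera coordinates, as OpenCV has them; the wrist camera has in their place "mount" (4x4, takes a point from camera to tool coordinates, whose origin is the TCP and whose axes are the flange's). Camera axes: x right, y down, z forward; pixel columns grow to the right and rows downward; lengths in mm; the calibration is good to about 2 mm. A picture is of the moment at which its call begins: read the wrist's pose just before it. There is no depth.
- ctrl.close_job(): hands the job in; it is judged then, once.
The state is a dict: "t": time; "joints": joint angles; "joint_velocities": joint speeds; "joint_torque": joint torques, N m; "ee_pos": TCP position; "orientation": TCP orientation; "force": force on the tool from outside, world axes, zero at the start; "ft_torque": the same for the moment, N m; "finger_gap": opening from 0.0 (shut) to 1.0 (fully open); "grip_force": force on a finger pad.
Only numpy, scipy, OpenCV 4.12 (cv2) and the standard library are available. Lean on these libraries where they do the work, as an engineer would, in place of code of your own. Each camera call takes 0.05 s, during which the arm holds its last target. There are 200 camera calls.

### The job

Take the hook pole from its rest, pass its hook through the ring on the raised sash of the brush case, and draw the sash down with it until it is shut. At the bottom tug it firmly onto its sill with the hook, about 12 N, never as much as 25 N on the case or sash, then unhook and lay the pole back in both notches of its rest. Keep the gripper off the case and sash, and leave the inkstone, ink bottle and brush pot where they are.

Things in the scene. Friction and masses are not known exactly. Their poses are not given: they have to be found in the camera images.
- case: Open-backed wooden brush case, fixed: 130 deep (x), 320 wide (y), 310 high; top board 150 x 340, 16 thick. Origin: centre of the underside; its front faces its own -x. A glazed sash slides straight up and down in the front between two 18 mm cheeks; raised, it leaves the lower half open.
- sash (a joint): How far the sash is drawn down, m: 0 fully raised (starts 0 to 0.02), 0.12 shut on its sill, a hard stop (the load climbs some 6 N per mm). The sash (276 wide, 150 high, 16 thick, 0.3 to 0.5 kg) is held by friction and stays where it is left; drawing it down takes a steady 3 to 6 N, pushing it up over 10 N. Its front face is at case x = -61 mm.
- ring (a point): Centre of the brass ring's hole, mid-width on the sash's top rail; axes as the case's. Ring upright, hole along case x, 23 mm clear, bar 6 mm thick, its plane 32 mm in front of the sash's face. A 6 mm stem runs from the ring's top back to the sash; else free space behind. 262 mm above the table at joint 0, 142 mm when shut.
- pole: Hook pole, loose, 0.12 kg, lying in its rest: square wooden handle 16 x 16, from x = -130 to +100 mm along its own x, underside at z = 0; balances at the origin. At +x a 7 mm round steel hook: out to x = 122 mm, down 45 mm, then a finger forward (+x); see hook. Used level, handle above, finger pointing at the case. Held far back it pivots between the fingers; hold it firmly at x = 70.
- hook (a point): Middle of the hook's finger on its centre line, at pole (134, 0, -37) mm; axes as the pole's. The finger runs 12 mm either way (+3 rounding at its end), 7 mm thick; at its end a lip turns 5 mm down, so finger and lip reach from 3.5 above to 8.5 mm below this point. Hooked: finger in the hole, lip behind the ring, this point within 14 mm of the ring's centre.
- rest: Wooden pole rest, fixed, base 150 x 80, 14 thick. Origin: on the table, 32 mm ahead (x) of the base's centre. Two uprights, 14 thick, 70 wide, at x = -90 and +25 mm, each with a notch 34 wide (y), open at the top: floor 75, ears 91 mm above the table. The pole starts on the floors, its origin within 8 mm of the rest's in plan, x axes alike; its handle stands out 68 mm past the front upright.
- inkstone: Bystander: dark inkstone, loose, 130 x 90 x 30. Origin: centre of the underside. It stands to one hand of the robot, the rest to the other.
- inkbottle: Bystander: black ink bottle with a red cap, loose, 54 across, 130 high. Origin: centre of the underside.
- brushpot: Bystander: blue ceramic brush pot, loose, 84 across, 110 high. Origin: centre of the underside.
Not all that is in view belongs to the job. Of the things that look like the rest, the middle-sized one is meant.

How it is judged (in metres and radians):
On the way, in this order (a step that is already met when the one before it is completed fails the run):
1. the hook is in the ring while the sash is still up (distance between hook and ring below 0.016 m and value of joint sash below 0.04 m), for 0.1 s.
2. with the hook in the ring, the sash is at the bottom and tugged onto its sill with more than 8 N (distance between hook and ring below 0.018 m and value of joint sash above 0.116 m and contact force between pole and case above 8 N), for 0.1 s.
At the end, for the whole second after the job is handed in: The sash is shut to within 4 mm of its stop, and the pole lies still and level, hook down, in both notches of its rest (within 30 mm of the middle lengthwise, on the notch floors), let go (value of joint sash above 0.116 m and x of pole in the frame of rest between -0.03 and 0.03 m and y of pole in the frame of rest between -0.014 and 0.014 m and z of pole in the frame of rest between 0.07 and 0.08 m and angle between pole's own z axis and vertical below 0.1 rad and linear speed of pole below 0.02 m/s); the robot touches nothing.
It fails at once if more than 25 N between the pole and the case or its sash (contact force between pole and case above 25 N).
It fails at once if the gripper or arm touches the case or sash (contact force between any of the fingers, the arm and case above 1 N).
It fails at once if a bystander is moved more than 20 mm (distance of any of inkstone, inkbottle, brushpot from where it was at the start of the episode above 0.02 m).
It also fails if it takes over 70 s, if anything falls off the work surface, if the arm or the gripper's body presses on something with over 40 N, if the wrist force passes 120 N, or if a joint passes its speed limit or range.

## Working session

There is one attempt and no reset: what is moved stays moved. The work goes in short steps, Python scripts to look and compute and a shell command to move; the robot and the scene stay as the last step left them, time stands still between calls to the robot, and variables do not carry over. Pictures are saved under pics/ and viewed, at most 10 in all, crops included, and the job is handed in when it is done.

```bash
mkdir -p pics; ls; cat > h.py <<'E'
import numpy as np, cv2
from bench import ctrl
def grab(n,f):
    s=ctrl.sense(); c=ctrl.camera(n); cv2.imwrite('pics/'+f+'.png',c['image'][:,:,::-1]); np.savez('pics/'+f+'.npz',**{k:np.array(v) for k,v in c.items()},ee=np.array(s['ee_pos']),q=np.array(s['orientation'])); return c
def Rt(c):
    if 'rvec' in c: 
        R=cv2.Rodrigues(np.array(c['rvec'],float))[0]; return R,np.array(c['tvec'],float).ravel()
    from scipy.spatial.transform import Rotation as Ro
    W=np.eye(4); W[:3,:3]=Ro.from_quat(c['q']).as_matrix(); W[:3,3]=c['ee']
    M=np.linalg.inv(W@c['mount']); return M[:3,:3],M[:3,3]
def f(c): return 210/np.tan(np.radians(float(c['vertical_fov']))/2)
def load(n): return dict(np.load('pics/'+n+'.npz'))
def ray(c,u,v):
    R,t=Rt(c); d=R.T@np.array([(u-c['cx'])/f(c),(v-c['cy'])/f(c),1]); return -R.T@t,d
def atz(c,u,v,z):
    o,d=ray(c,u,v); return o+d*(z-o[2])/d[2]
def proj(c,P):
    R,t=Rt(c); p=(R@np.atleast_2d(P).T).T+t; return p[:,:2]/p[:,2:]*f(c)+[c['cx'],c['cy']]
def tri(*l):
    A=np.zeros((3,3));b=np.zeros(3)
    for c,u,v in l:
        o,d=ray(c,u,v); d/=np.linalg.norm(d); M=np.eye(3)-np.outer(d,d); A+=M;b+=M@o
    return np.linalg.solve(A,b)
E
python3 -c "
from h import *
a=grab('scene','sc0');b=grab('side','sd0');grab('wrist','wr0')
for n in('sc0','sd0'):
  c=load(n);print(n,ray(c,280,210),f(c))
print(ctrl.hold_point_z)
im=np.vstack([cv2.imread('pics/sc0.png'),cv2.imread('pics/sd0.png')]);print(im.shape)"
```

```text
pics
sc0 (array([ 509.55479887,  961.94179631, 1018.97805417]), array([ 0.05871476, -0.72151131, -0.68993383])) 390.2871226306911
sd0 (array([ 519.06988862, -831.66964977, 1066.42429348]), array([ 0.06169903,  0.70733279, -0.70478369])) 474.4873567558198
18.700000000000003
(840, 560, 3)
```

View pics/sc0.png

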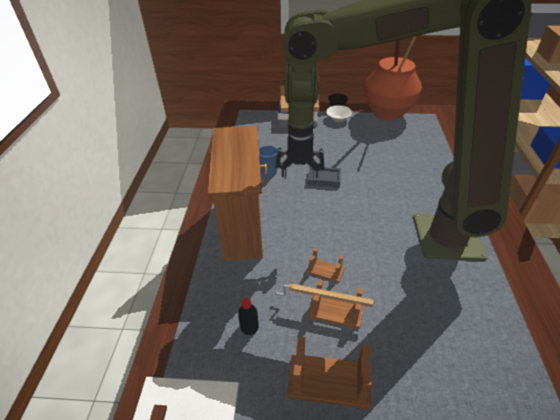

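View pics/sd0.png

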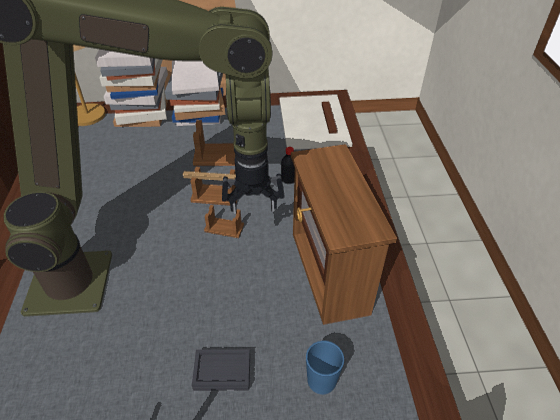

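Scene view: three rest-like things: small at (326,268), middle at (338,305) carrying the pole (hook at about (283,290)), large at (330,378). The middle one with the pole is meant. Ring at about (264,167) in scene and (305,214) in side. I'll check both in close crops.

```bash
python3 -c "
from h import *
a=cv2.imread('pics/sc0.png');b=cv2.imread('pics/sd0.png')
R=lambda i,x,y,w,h,k:cv2.resize(i[y:y+h,x:x+w],None,fx=k,fy=k,interpolation=cv2.INTER_CUBIC)
cv2.imwrite('pics/c1.png',R(a,260,245,130,100,6))
cv2.imwrite('pics/c2.png',np.hstack([R(a,205,120,80,150,4),R(b,285,140,115,150,4)]))"
```

```text
(no output)
```

View pics/c1.png

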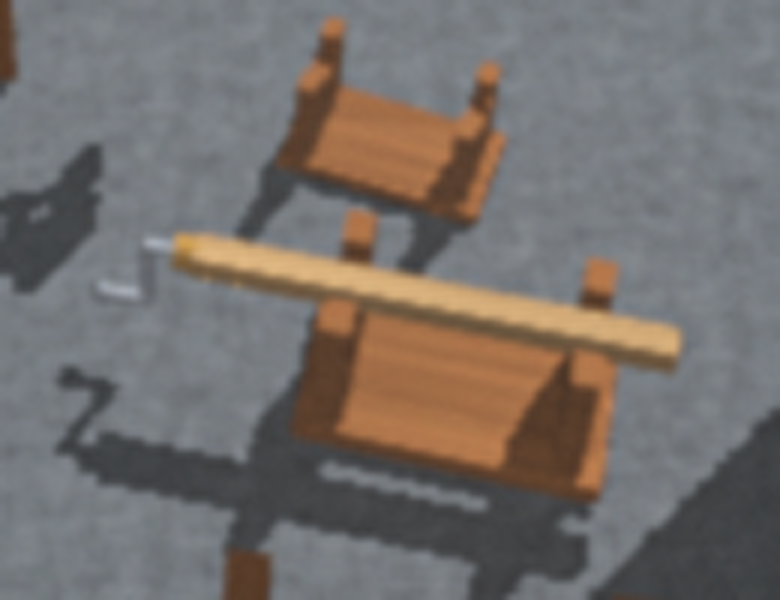

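View pics/c2.png

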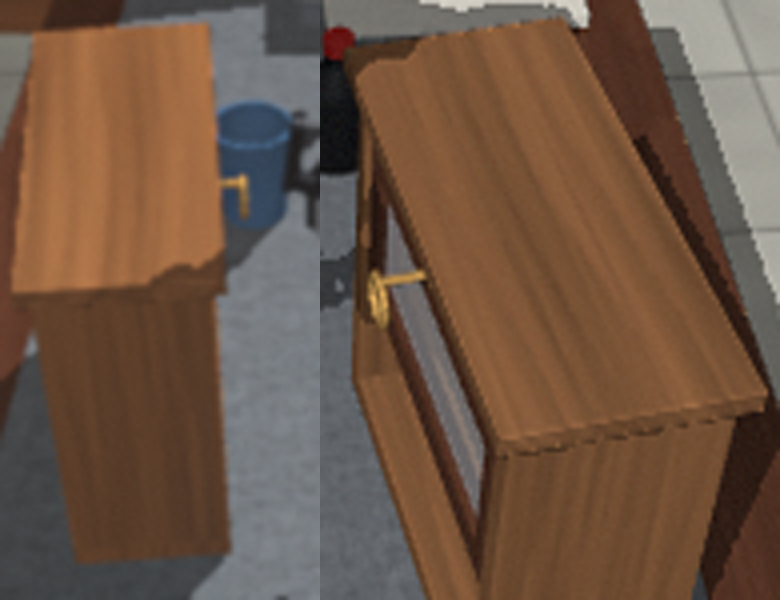

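```bash
cat > m.py <<'E'
from h import *
from scipy.optimize import least_squares
a=load('sc0');b=load('sd0')
o=.5
L=lambda x,y:((x+o)/4-o+205,(y+o)/4-o+120); S=lambda x,y:((x-320+o)/4-o+285,(y+o)/4-o+140); C=lambda x,y:((x+o)/6-o+260,(y+o)/6-o+245)
print('ring',tri((a,*L(244,197)),(b,*S(378,299))))
Z=[tri((a,*L(210,25)),(b,*S(345,58))),tri((a,*L(222,262)),(b,*S(497,440)))];print('board corners tri',Z)
for z in(310,326):
  P=[atz(b,*S(*p),z)for p in[(345,58),(497,440),(765,393),(563,18)]];Q=[atz(a,*L(*p),z)for p in[(210,25),(222,262),(14,295),(35,33)]]
  for n,P in(('side',P),('scene',Q)):
    print(z,n,np.round(P,0).tolist(),[round(np.linalg.norm(P[i]-P[i-1])) for i in range(4)])
# pole fit
def T(p,X): c,s=np.cos(p[2]),np.sin(p[2]); X=np.array(X,float); return np.c_[p[0]+c*X[:,0]-s*X[:,1],p[1]+s*X[:,0]+c*X[:,1],75+X[:,2]]
X=[(-130,-8,16),(-130,8,0),(100,-8,16),(122,0,8),(122,0,-37),(146,0,-37),(100,8,0)]
U=[C(682,325),C(672,371),C(190,235),C(148,244),C(146,294),C(100,288),C(188,277)]
r=least_squares(lambda p:(proj(a,T(p,X))-U).ravel(),[400,250,0],x_scale=[10,10,.1]);print('pole',r.x,np.degrees(r.x[2]),np.round(r.fun.reshape(-1,2),1).tolist())
# rest fit: ear tops and base corners, frame offset
def G(p,X): c,s=np.cos(p[2]),np.sin(p[2]); X=np.array(X,float); return np.c_[p[0]+c*X[:,0]-s*X[:,1],p[1]+s*X[:,0]+c*X[:,1],X[:,2]]
X=[(-107,40,14),(43,40,14),(32,-35,91),(-97,-35,91),(32,35,91)]
U=[C(603,488),C(297,428),C(347,212),C(617,263),C(318,305)]
r=least_squares(lambda p:(proj(a,G(p,X))-U).ravel(),[400,250,0],x_scale=[10,10,.1],loss='soft_l1');print('rest',r.x,np.degrees(r.x[2]),np.round(r.fun.reshape(-1,2),1).tolist())
for n,p in (('stone s',b),): print('stone',atz(b,223,368,30),'pot',atz(b,325,352,110),'bottle',tri((a,247,300),(b,289,151)))
E
python3 m.py
```

```text
ring [634.68055028 -31.06492307 250.03519865]
board corners tri [array([631.78010681,  -6.94969277, 419.91304103]), array([684.75056058, -69.57729454, 153.48365046])]
310 side [[630.0, 128.0, 310.0], [677.0, -197.0, 310.0], [824.0, -176.0, 310.0], [776.0, 158.0, 310.0]] [149, 329, 148, 337]
310 scene [[676.0, -190.0, 310.0], [633.0, 122.0, 310.0], [773.0, 164.0, 310.0], [823.0, -171.0, 310.0]] [148, 315, 146, 339]
326 side [[628.0, 108.0, 326.0], [674.0, -211.0, 326.0], [817.0, -190.0, 326.0], [771.0, 137.0, 326.0]] [146, 322, 145, 330]
326 scene [[672.0, -164.0, 326.0], [630.0, 141.0, 326.0], [767.0, 182.0, 326.0], [816.0, -145.0, 326.0]] [145, 308, 143, 331]
pole [ 4.36621552e+02  3.18432023e+02 -1.75441871e-01] -10.052078733933364 [[-0.3, -0.2], [0.1, 0.2], [0.7, -0.9], [-0.3, 0.1], [0.1, 0.7], [-0.1, 0.1], [-0.2, -0.1]]
rest [ 4.34762923e+02  3.17103327e+02 -1.75794607e-01] -10.072289067194099 [[-0.0, 0.2], [-1.1, -0.6], [0.2, -0.4], [0.1, -0.4], [0.6, 4.2]]
stone [ 434.0869371 -301.3731236   30.       ] pot [ 664.44448079 -320.81890929  110.        ] bottle [651.58772736 379.33302245 124.64833702]
```

Crops: the pole lies in the middle rest (hook at the left, crop (100–148,244–294)). The brass ring hangs clear in front of the sash, at crop (244,197) scene and (378,299) side. The two views agree on the ring, and it matches the case model.

```bash
python3 -c "
from h import *
from scipy.spatial.transform import Rotation as R
s=ctrl.sense();print(R.from_quat(s['orientation']).as_matrix().round(3),s['force'],s['finger_gap'],s['t'])
a=load('sc0')
print('small rest',[atz(a,260+x/6,245+y/6,z).round() for x,y,z in((333,22,60),(488,65,60),(283,165,0),(475,218,0))])
print(load('wr0')['mount'].round(2))
p=np.array([436.6,318.4]);t=np.radians(-10.05);print(p+70*np.array([np.cos(t),np.sin(t)]))"
```

```text
[[-0.     1.    -0.002]
 [ 1.     0.    -0.   ]
 [-0.    -0.002 -1.   ]] [ 0.45567429  0.31086451 -0.50381397] 1.0025105685048983 0.15
small rest [array([465., 133.,  60.]), array([383., 159.,  60.]), array([489., 184.,   0.]), array([387., 213.,   0.])]
[[  -0.     -0.95   -0.32   80.77]
 [   1.     -0.     -0.      0.2 ]
 [   0.     -0.32    0.95 -142.59]
 [   0.      0.      0.      1.  ]]
[505.5259089  306.18447372]
```

```bash
python3 -m jog '-2.5 38.25 0 10;-2.5 38.25 0 10;-2.5 38.25 0 10;-2.5 38.25 0 10;-2.5 38.25 0 10;-2.5 38.25 0 10;-2.5 38.25 0 10;-2 38.25 0 10' 60; python3 -m jog '0 0 -20 0;0 0 0 0;0 0 0 0;0 0 0 0'; python3 -c "
from h import *
grab('wrist','wr1');s=ctrl.sense();print(s['joints'],s['ee_pos'])
c=load('wr1')
t=np.radians(-10.05);p=np.array([436.6,318.4])
for X in((100,-8,16),(100,8,16),(122,0,8),(-60,8,16),(-60,-8,16)):
  q=[p[0]+np.cos(t)*X[0]-np.sin(t)*X[1],p[1]+np.sin(t)*X[0]+np.cos(t)*X[1],75+X[2]];print(X,proj(c,q).round(1))"
```

```text
t: 1.15
ee_pos: [505.1, 307.1, 230.9]
orientation: [0.084, 0.996, -0.0, -0.0]
force: [0.7, 0.0, -0.5]
finger_gap: 0.702
grip_force: 0.0
t: 1.65
ee_pos: [506.0, 305.7, 212.1]
orientation: [0.088, 0.996, 0.0, 0.0]
force: [-0.1, -0.6, -0.5]
finger_gap: 0.702
grip_force: 0.0
[ 5.43523140e-01  3.80898055e-01 -1.09274167e-02  1.17772889e+00
  2.31870312e-05  7.18918185e-01] [505.96922255 305.7298758  212.09867099]
(100, -8, 16) [[271.5 234.2]]
(100, 8, 16) [[291.3 234.2]]
(122, 0, 8) [[281.3 254.6]]
(-60, 8, 16) [[293.4  11.4]]
(-60, -8, 16) [[269.3  11.4]]
```

View pics/wr1.png

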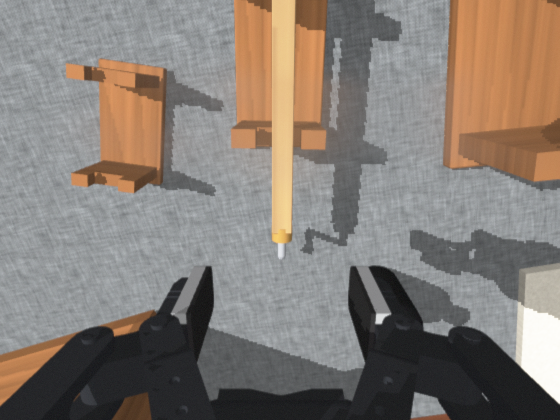

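The wrist view shows the pole end at (282,236), within 1–2 px of the prediction, in the middle-sized rest. Descending and gripping.

```bash
python3 -m jog '0 0 -40 0;0 0 -40 0;0 0 -40 0;0 0 -27 0;0 0 0 0;0 0 0 0' ; python3 -m jog '0 0 0 0;0 0 0 0;0 0 0 0;0 0 0 0;0 0 0 0;0 0 0 0' 0 110; python3 -m jog '0 0 10 0;0 0 30 0;0 0 40 0;0 0 40 0;0 0 0 0;0 0 0 0'
```

```text
t: 2.45
ee_pos: [506.5, 306.4, 65.7]
orientation: [0.087, 0.996, 0.001, 0.001]
force: [0.7, 0.0, 0.0]
finger_gap: 0.705
grip_force: 0.0
t: 3.2
ee_pos: [506.1, 306.5, 65.3]
orientation: [0.087, 0.996, 0.001, 0.001]
force: [-0.5, -0.3, 7.0]
finger_gap: 0.165
grip_force: 107.3
t: 3.95
ee_pos: [505.0, 305.7, 183.8]
orientation: [0.087, 0.996, -0.0, -0.0]
force: [-0.1, 0.2, -2.7]
finger_gap: 0.165
grip_force: 107.4
```

```bash
python3 -m jog '-3 0 50 0;-2 0 45 0;0 -50 0 3;0 -50 0 3;0 -50 0 3;0 -50 0 3;0 -50 0 3;0 -50 0 3.2' ; python3 -m jog '0 -52 0 0;0 0 0 0;0 0 0 0;0 0 0 0'; cat > v.py <<'E'
import sys
from h import *
n=sys.argv[1]
grab('scene','sc'+n);grab('side','sd'+n);s=ctrl.sense();print(s['ee_pos'],s['orientation'],s['force'])
a=cv2.imread(f'pics/sc{n}.png');b=cv2.imread(f'pics/sd{n}.png')
x=[int(v) for v in sys.argv[2:6]]
R=lambda i,x,y:cv2.resize(i[y:y+75,x:x+65],None,fx=6,fy=6,interpolation=cv2.INTER_CUBIC)
cv2.imwrite(f'pics/v{n}.png',np.hstack([R(a,x[0],x[1]),R(b,x[2],x[3])]))
E
python3 v.py 1 245 135 255 175
```

```text
t: 4.95
ee_pos: [499.2, 4.4, 277.4]
orientation: [-0.072, 0.997, 0.0, -0.002]
force: [0.4, -0.6, -1.5]
finger_gap: 0.168
grip_force: 107.9
t: 5.45
ee_pos: [500.2, -44.9, 278.6]
orientation: [-0.072, 0.997, 0.0, -0.001]
force: [0.3, -0.9, -1.5]
finger_gap: 0.163
grip_force: 107.9
[500.39250642 -44.83234529 279.01889285] [-7.24844643e-02  9.97369486e-01  1.44016973e-04 -2.98939842e-04] [-0.19839926  0.38562239 -0.73489981]
```

View pics/v1.png

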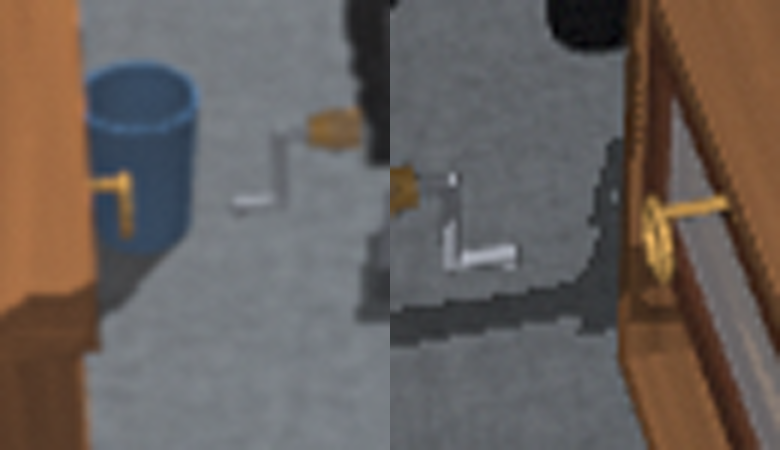

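```bash
cat > t.py <<'E'
from h import *
def run(n,o,sh,shh,sr,srr,k=6):
    a=load('sc'+n);b=load('sd'+n)
    A=lambda p:(a,(p[0]+.5)/k-.5+o[0],(p[1]+.5)/k-.5+o[1]); B=lambda p:(b,(p[0]-65*k+.5)/k-.5+o[2],(p[1]+.5)/k-.5+o[3])
    h=tri(A(sh),B(shh));r=tri(A(sr),B(srr));y=np.radians(8.2);d=r-h
    e=[np.linalg.norm(proj(c[0],p)[0]-[c[1],c[2]]) for c,p in((A(sh),h),(B(shh),h),(A(sr),r),(B(srr),r))]
    print('hook',h,'ring',r,'d world',d,'case axes',d[0]*np.cos(y)+d[1]*np.sin(y),-d[0]*np.sin(y)+d[1]*np.cos(y),'reproj px',np.round(e,2))
E
python3 -c "
from t import *
run('1',(245,135,255,175),(259,203),(482,258),(126,206),(657,240))
s=load('sc1');y=np.radians(8.3);print('fk hook',s['ee']+63.3*np.array([np.cos(y),np.sin(y),0])-[0,0,27.3])"
```

```text
hook [563.65862554 -36.49515591 250.31594697] ring [634.70937733 -31.33881933 249.62815797] d world [71.05075179  5.15633658 -0.687789  ] case axes 71.05978810041431 -5.030273580370946 reproj px [0.17 0.23 0.16 0.21]
fk hook [562.79833851 -35.73862062 251.32407086]
```

Hook and ring agree with the arm's kinematics within 1 mm. Closing most of the gap, then one more look.

```bash
python3 -m jog '13 0.3 2 0;13.3 0.3 0 0;14 0.2 0 0;0 0 0 0;0 0 0 0;0 0 0 0'; python3 v.py 2 240 135 265 175
```

```text
t: 6.3
ee_pos: [540.3, -45.2, 281.3]
orientation: [-0.071, 0.997, 0.0, -0.0]
force: [0.6, -0.3, -2.1]
finger_gap: 0.166
grip_force: 107.9
[540.41153617 -45.27178053 281.42642345] [-7.14116828e-02  9.97446926e-01 -1.18224511e-05 -3.58497102e-05] [ 0.05504789  0.81427972 -1.15964897]
```

View pics/v2.png

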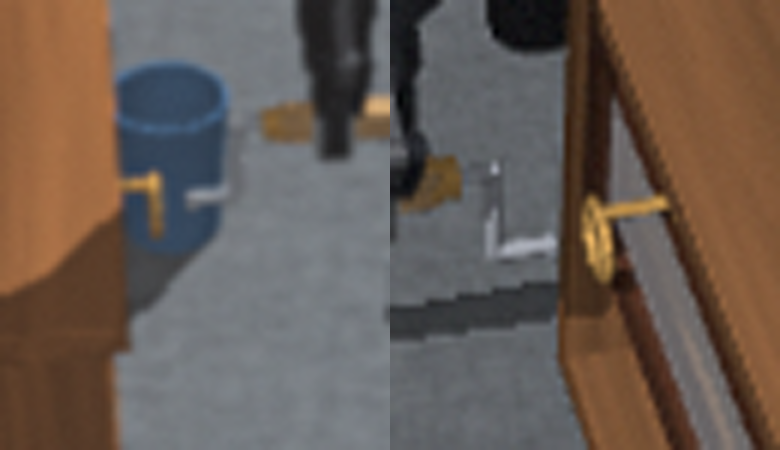

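```bash
python3 -c "
from t import *
run('2',(240,135,265,175),(213,195.5),(522,247),(156,206),(597,239))
s=load('sc2');y=np.radians(8.2);print('fk hook',s['ee']+63.3*np.array([np.cos(y),np.sin(y),0])-[0,0,27.3])"
```

```text
hook [604.11025794 -36.74428773 253.62801856] ring [634.70320975 -31.02441454 249.87653358] d world [30.5929518   5.71987319 -3.75148498] case axes 31.09599594218799 1.2979544324009256 reproj px [0.07 0.1  0.17 0.22]
fk hook [603.00189872 -36.22125529 253.95912268]
```

```bash
python3 -m jog '3 1.6 -1.2 0;4 0.6 0 0;4 0.6 0 0;4 0.6 0 0;0 0 0 0'; python3 -m jog '4 0.6 0 0;4 0.6 0 0;4 0.6 0 0;4.5 0.7 0 0;0 0 0 0;0 0 0 0';  python3 v.py 3 235 135 270 175
```

```text
t: 7.02
ee_pos: [556.2, -41.7, 279.9]
orientation: [-0.072, 0.997, -0.0, -0.0]
force: [-0.1, 0.1, -1.1]
finger_gap: 0.163
grip_force: 107.9
t: 7.78
ee_pos: [572.2, -39.3, 280.0]
orientation: [-0.072, 0.997, -0.0, -0.0]
force: [-0.0, -0.7, -0.5]
finger_gap: 0.166
grip_force: 107.9
[572.13382918 -39.30714905 280.11768572] [-7.15131226e-02  9.97439655e-01 -1.26281229e-05 -9.05524198e-05] [ 0.20451047  0.52299651 -1.03724217]
```

View pics/v3.png

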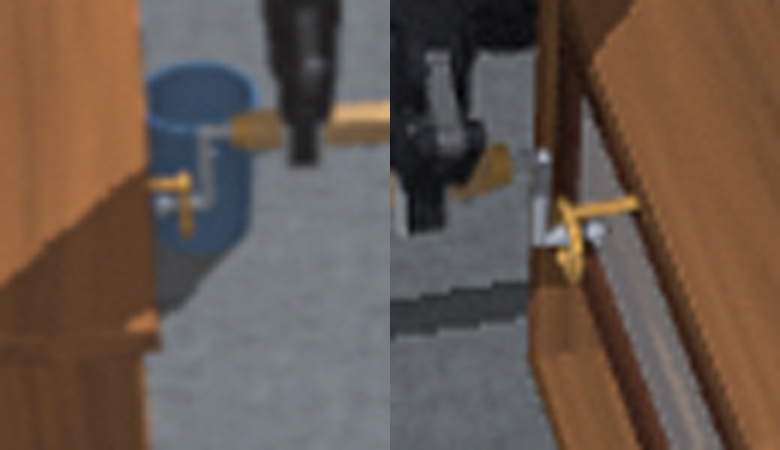

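Hooked: the finger passes through the ring in both views (side: tip at (597,232) behind the ring at (570,240)). Drawing down.

```bash
python3 -m jog '0 0 -4 0;0 0 -4 0;0 0 -4 0;0 0 -4 0;0 0 -4 0;0 0 0 0'; python3 -m jog '0 0 -5 0;0 0 -7 0;0 0 -7 0;0 0 -7 0;0 0 -7 0;0 0 -7 0;0 0 -5 0;0 0 0 0'; python3 -m jog '0 0 -5 0;0 0 -7 0;0 0 -7 0;0 0 -7 0;0 0 -7 0;0 0 -5 0;0 0 0 0'
```

```text
t: 8.62
ee_pos: [572.2, -39.3, 259.9]
orientation: [-0.072, 0.997, -0.0, -0.0]
force: [-0.9, 0.3, 1.3]
finger_gap: 0.163
grip_force: 108.2
t: 9.62
ee_pos: [572.4, -39.2, 214.5]
orientation: [-0.072, 0.997, 0.0, -0.0]
force: [0.8, 0.2, 0.3]
finger_gap: 0.166
grip_force: 108.2
t: 10.5
ee_pos: [572.3, -39.3, 176.5]
orientation: [-0.072, 0.997, 0.0, -0.0]
force: [1.5, -0.6, -0.4]
finger_gap: 0.167
grip_force: 108.2
```

```bash
python3 -m jog '0 0 -2 0;0 0 -2 0'; python3 -m jog '0 0 -2 0;0 0 -2 0';python3 -m jog '0 0 -2 0;0 0 0 0'; python3 v.py 4 235 145 270 215
```

```text
t: 10.75
ee_pos: [572.2, -39.3, 173.2]
orientation: [-0.072, 0.997, -0.0, -0.0]
force: [-1.7, 0.0, 2.3]
finger_gap: 0.166
grip_force: 108.3
t: 11.0
ee_pos: [572.2, -39.3, 169.0]
orientation: [-0.072, 0.997, -0.0, -0.0]
force: [0.3, 0.5, 2.0]
finger_gap: 0.164
grip_force: 108.3
t: 11.25
ee_pos: [572.2, -39.3, 166.8]
orientation: [-0.071, 0.997, 0.0, -0.0]
force: [-0.5, 0.6, 2.2]
finger_gap: 0.168
grip_force: 108.2
[572.25267026 -39.27208334 166.89656186] [-7.15038813e-02  9.97440313e-01  1.99556876e-05 -1.31911590e-04] [ 0.2027448  -0.0844028   2.07841298]
```

View pics/v4.png

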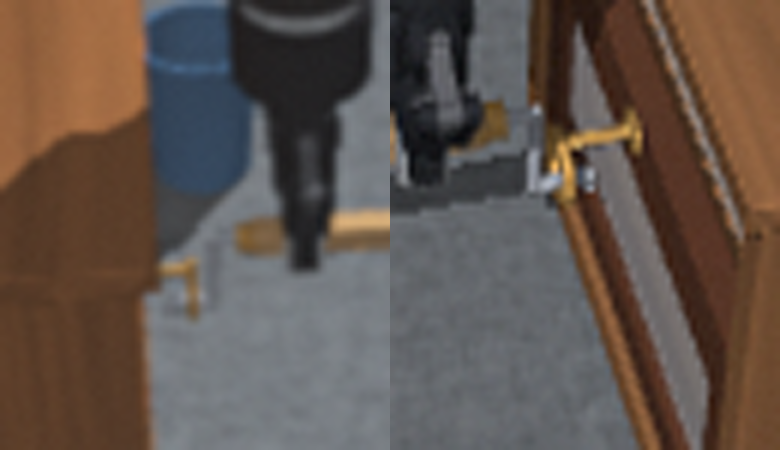

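The sash is following, with the finger in the ring at (565,183) and the sash nearly down. Now small steps onto the sill.

```bash
python3 -m jog '0 0 -1 0;0 0 -1 0;0 0 -1 0;0 0 0 0' | grep -E 'ee_pos|force: \['; for i in 1; do python3 -m jog '0 0 -1 0;0 0 -1 0;0 0 0 0'| grep -E 'ee_pos|force: \['; done
```

```text
ee_pos: [572.2, -39.3, 164.0]
force: [-0.4, 0.5, 2.1]
ee_pos: [572.3, -39.3, 162.0]
force: [-1.3, -0.2, 2.2]
```

```bash
python3 -m jog '0 0 -1 0;0 0 0 0' | grep -E 'ee_pos|force: \['; python3 -m jog '0 0 -0.7 0;0 0 0 0'| grep -E 'ee_pos|force: \['
```

```text
ee_pos: [572.3, -39.3, 161.0]
force: [-0.5, -0.4, 2.8]
ee_pos: [572.2, -39.3, 160.6]
force: [-1.2, -0.1, 3.4]
```

```bash
python3 -m jog '0 0 -0.7 0;0 0 0 0' | grep -E 'ee_pos|force: \['
```

```text
ee_pos: [572.1, -39.3, 160.2]
force: [-3.6, 0.0, 6.0]
```

```bash
python3 -m jog '0 0 -0.7 0;0 0 0 0' | grep -E 'ee_pos|force: \['
```

```text
ee_pos: [572.0, -39.4, 160.0]
force: [-4.3, -0.9, 8.4]
```

```bash
python3 -m jog '0 0 -0.5 0;0 0 0 0' | grep -E 'ee_pos|force: \['
```

```text
ee_pos: [571.9, -39.4, 159.8]
force: [-5.6, 0.3, 11.0]
```

```bash
python3 -m jog '0 0 -0.2 0;0 0 0 0;0 0 0 0;0 0 0 0' | grep -E 'ee_pos|force: \['; python3 -m jog '0 0 2 0;0 0 2 0;0 0 2 0;0 0 2 0;0 0 2 0;0 0 0 0;0 0 0 0'; python3 v.py 5 235 145 270 215
```

```text
ee_pos: [571.9, -39.4, 159.7]
force: [-6.0, -0.9, 11.5]
t: 14.85
ee_pos: [572.3, -39.3, 168.2]
orientation: [-0.072, 0.997, 0.0, -0.0]
force: [-0.3, -0.1, -0.8]
finger_gap: 0.165
grip_force: 108.1
[572.24120223 -39.29709201 168.21315605] [-7.14994143e-02  9.97440639e-01  6.32076201e-06 -7.20581938e-05] [-0.71281786 -0.5914357  -1.06466906]
```

View pics/v5.png

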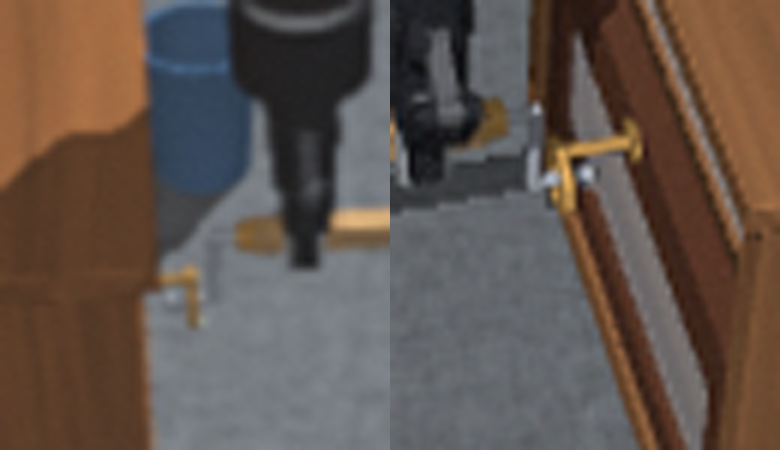

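Pole unloaded, and the hook is about 2 mm below its clearance height in the ring (side: elbow (537,183), ring centre (566,179)). Raising 2.5 mm and backing out.

```bash
python3 -m jog '0 0 2.5 0;0 0 0 0;-4 -0.6 0 0;-4 -0.6 0 0;0 0 0 0' | grep -E 'ee_pos|force: \['; python3 -m jog '-4 -0.6 0 0;-4 -0.6 0 0;0 0 0 0' | grep -E 'ee_pos|force: \['
```

```text
ee_pos: [563.7, -40.6, 170.8]
force: [-0.1, 0.1, -2.1]
ee_pos: [555.8, -41.7, 170.8]
force: [-1.0, 0.4, -0.9]
```

```bash
python3 -m jog '-10 -1.4 0 0;-20 -2.8 0 0;-20 -2.8 5 0;0 30 10 0;0 50 0 -3;0 50 0 -3;0 50 0 -3;0 50 0 -3' | grep -E 'ee_pos|force: \['; python3 -m jog '0 50 0 -3;0 40 0 -3.2;0 20 0 0;0 0 0 0;0 0 0 0'
```

```text
ee_pos: [505.7, 182.4, 186.5]
force: [1.0, -0.4, -0.3]
t: 17.58
ee_pos: [506.0, 289.9, 185.9]
orientation: [0.087, 0.996, -0.001, -0.0]
force: [-0.3, -0.3, -1.6]
finger_gap: 0.169
grip_force: 107.9
```

```bash
python3 -m jog '0.1 16.6 0 0;0 0 -30 0;0 0 -40 0;0 0 -25 0;0 0 -15 0;0 0 0 0;0 0 0 0'| grep -E 'ee_pos|orient|force: \['; python3 -m jog '0 0 -4 0;0 0 -2 0;0 0 0 0;0 0 0 0'| grep -E 'ee_pos|force: \['
```

```text
ee_pos: [507.3, 308.5, 76.9]
orientation: [0.087, 0.996, 0.001, 0.001]
force: [0.1, 0.0, -1.1]
ee_pos: [506.5, 307.9, 69.9]
force: [0.3, -0.7, -1.2]
```

```bash
python3 -m jog '0 0 -2 0;0 0 -1.5 0;0 0 0 0;0 0 0 0'| grep -E 'ee_pos|force: \['
```

```text
ee_pos: [506.4, 307.9, 66.3]
force: [0.0, 0.3, -1.3]
```

```bash
python3 -m jog '0 -1.4 -0.6 0;0 0 0 0;0 0 0 0'| grep -E 'ee_pos|force: \['; python3 -m jog '0 0 -0.6 0;0 0 0 0;0 0 0 0'| grep -E 'ee_pos|force: \['
```

```text
ee_pos: [506.4, 306.4, 65.7]
force: [0.3, -0.2, -1.6]
ee_pos: [506.5, 306.5, 65.4]
force: [-1.0, -1.1, 2.9]
```

On the notch floors. Releasing and lifting off.

```bash
python3 -m jog '0 0 0 0;0 0 0 0;0 0 0 0;0 0 0 0;0 0 0 0;0 0 0 0' 60 20; python3 -m jog '0 0 10 0;0 0 30 0;0 0 40 0;0 0 40 0;0 0 27 0;0 0 0 0;0 0 0 0;0 0 0 0'; python3 -c "
from h import *
grab('wrist','wr6');grab('scene','sc6');a=cv2.imread('pics/wr1.png').astype(int);b=cv2.imread('pics/wr6.png').astype(int)
p=load('sc0');q=load('sc6')
def m(c,x0,x1):
  i=c['image'].astype(int)[280:312,x0:x1];k=(i[...,0]>170)&(i[...,1]>120)&(i[...,0]-i[...,2]>50);y,x=np.nonzero(k);v=np.linalg.eigh(np.cov(x,y))[1][:,1];return x.mean()+x0,y.mean()+280,x.size,v[1]/v[0],x.min()+x0,x.max()+x0
print(m(p,270,385),m(q,270,385))
for n in('wr1','wr6'):
  c=load(n);i=c['image'].astype(int)[:260,230:330];k=(i[...,0]>190)&(i[...,1]>140);y,x=np.nonzero(k);print(x.mean()+230,y.max(),x.size,c['ee'])"
```

```text
t: 20.95
ee_pos: [506.4, 306.5, 65.1]
orientation: [0.087, 0.996, 0.0, 0.0]
force: [-0.9, -0.3, -0.2]
finger_gap: 0.703
grip_force: 0.0
t: 21.95
ee_pos: [505.5, 306.0, 210.6]
orientation: [0.087, 0.996, -0.001, -0.001]
force: [-0.2, 0.3, 0.8]
finger_gap: 0.707
grip_force: 0.0
(np.float64(331.27733333333333), np.float64(293.432), 375, np.float64(0.2010531565529048), np.int64(289), np.int64(372)) (np.float64(332.7686567164179), np.float64(293.8482587064677), 402, np.float64(0.20371769074190096), np.int64(289), np.int64(372))
279.7834960070985 258 9016 [505.96856585 305.68578368 212.11293372]
279.53354523782497 259 8809 [505.5202285  305.97327476 210.61086154]
```

The pole lies exactly where it began: same extents and slope in the scene picture. The sash was left on its sill. Handing in.

```bash
python3 -c "
from bench import ctrl
print(ctrl.close_job())"
```

```text
the job is handed in; nothing more can be done
None
```

The sash was drawn down and tugged onto its sill at about 13 N by the wrist reading, the pole was unhooked and laid back in its rest, and the job was handed in at about 22 s; no verdict came back.

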